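Fetch the mousse ring from behind the jars

TASK

First clear the sugar shaker, the square tin and the lidded jar out of the crate and stand them on the wooden board. Once all three are standing there, fetch the steel mousse ring from behind them and set it flat in the middle of the turntable; only then put the three back in the crate, each standing where it stood at the start. Keep the three upright all along, and do not disturb the bowl, the bottle and the scraper.

Things in the scene. Friction and masses are not known exactly. Their poses are not given: they have to be found in the camera images.
- crate: Low dark brown open plastic crate, fixed, 240 (x) x 230 (y) x 50 mm high, walls and floor 5 mm thick. Origin: centre of its underside; z up. The ring stands in its +x half (the back), the three vessels close around it on its -x side and to both its sides (+y and -y); which vessel is where changes.
- board: Square light wooden board lying on the bench, fixed, 210 x 210 x 16 mm, bare at the start: the side area. Origin: centre of its underside, so its top is 16 mm above it; x and y along its edges.
- turntable: Low round dark-steel decorating turntable, fixed (it does not turn), 150 mm across, flat top 30 mm above its origin, which is the centre of its underside; z up.
- shaker: Steel sugar shaker, loose, round: 56 mm across, straight sided up to 92 mm, then a domed top; 115 mm high, about 0.2 kg. Origin: centre of its underside; z up.
- tin: Square metal tin with a flush lid, loose, 52 x 52 mm, 104 mm high, flat top, about 0.3 kg. Origin: centre of its underside; z up, x and y square to its sides.
- jar: Round white ceramic jar, loose, 54 mm across and straight sided up to 86 mm, then a narrower fixed wooden lid with a small round knob; 118 mm high, about 0.3 kg. Origin: centre of its underside; z up.
- ring: Steel mousse ring, loose: an open tube standing on end, 60 mm outside, 55 mm inside, 45 mm high, about 0.1 kg. Origin: centre of its underside, on the axis; z up.
- bowl: Bystander: steel mixing bowl on the bench, 140 mm across, 60 mm high. Origin: centre of its underside.
- bottle: Bystander: green glass bottle on the bench, 60 mm across, 190 mm high. Origin: centre of its underside.
- scraper: Bystander: bench scraper lying flat on the bench, steel blade with a wooden grip, about 90 x 125 mm, 16 mm high. Origin: on the bench near its centre.

How it is judged:
On the way, in this order (a step that is already met when the one before it is completed fails the run):
1. shaker, tin and jar stand upright and released on the wooden board, the ring still in the crate (x of shaker in the frame of board between -0.1 and 0.1 m and y of shaker in the frame of board between -0.1 and 0.1 m and z of shaker in the frame of board between 0.012 and 0.02 m and linear speed of each of shaker, tin, jar below 0.02 m/s and angle between each of shaker, tin, jar's own z axis and vertical below 0.1 rad and contact force between the fingers and shaker below 0.05 N and x of tin in the frame of board between -0.1 and 0.1 m and y of tin in the frame of board between -0.1 and 0.1 m and z of tin in the frame of board between 0.012 and 0.02 m and contact force between the fingers and tin below 0.05 N and x of jar in the frame of board between -0.1 and 0.1 m and y of jar in the frame of board between -0.1 and 0.1 m and z of jar in the frame of board between 0.012 and 0.02 m and contact force between the fingers and jar below 0.05 N and horizontal distance between ring and crate below 0.11 m), for 0.2 s.
2. the ring is set down flat and released in the middle of the turntable (within 13 mm) while the three still stand on the board (horizontal distance between ring and turntable below 0.013 m and z of ring in the frame of turntable between 0.026 and 0.034 m and linear speed of each of ring, shaker, tin, jar below 0.02 m/s and angle between each of ring, shaker, tin, jar's own z axis and vertical below 0.1 rad and contact force between the fingers and ring below 0.05 N and x of shaker in the frame of board between -0.1 and 0.1 m and y of shaker in the frame of board between -0.1 and 0.1 m and z of shaker in the frame of board between 0.012 and 0.02 m and contact force between the fingers and shaker below 0.05 N and x of tin in the frame of board between -0.1 and 0.1 m and y of tin in the frame of board between -0.1 and 0.1 m and z of tin in the frame of board between 0.012 and 0.02 m and contact force between the fingers and tin below 0.05 N and x of jar in the frame of board between -0.1 and 0.1 m and y of jar in the frame of board between -0.1 and 0.1 m and z of jar in the frame of board between 0.012 and 0.02 m and contact force between the fingers and jar below 0.05 N), for 0.2 s.
At the end, for the whole second after the job is handed in: The ring stands flat on the turntable within 13 mm of its centre; the shaker, the tin and the jar each stand upright on the crate floor within 15 mm of where they stood at the start (their turn about the vertical is free); all are released and at rest (horizontal distance between ring and turntable below 0.013 m and z of ring in the frame of turntable between 0.026 and 0.034 m and linear speed of each of ring, shaker, tin, jar below 0.02 m/s and angle between each of ring, shaker, tin, jar's own z axis and vertical below 0.1 rad and contact force between the fingers and ring below 0.05 N and distance of each of shaker, tin, jar from where it was at the start of the episode below 0.015 m and contact force between the fingers and shaker below 0.05 N and contact force between the fingers and tin below 0.05 N and contact force between the fingers and jar below 0.05 N); the robot touches nothing.
It fails at once if the shaker, the tin or the jar is tipped by more than 35 degrees (angle between any of shaker, tin, jar's own z axis and vertical above 0.61 rad).
It fails at once if the bowl, the bottle or the scraper is moved by more than 25 mm (distance of any of bowl, bottle, scraper from where it was at the start of the episode above 0.025 m).
It also fails if it takes over 144 s, if anything falls off the work surface, if the arm or the gripper's body presses on something with over 40 N, if the wrist force passes 120 N, or if a joint passes its speed limit or range.

ROBOT

A 6-joint arm with a two-finger parallel gripper is mounted at the origin on the work surface. World frame = base frame: x ahead of the robot, y to its left, z up, the work surface at z = 0. Lengths are in m, angles in rad, forces in N, time in s.
With the tool pointing down it reaches from about 0.375 to 0.9 m from the base axis. Payload 3.1 kg.
Tool frame: the origin (TCP) lies where the fingers leave the gripper's body, on its centre line; the fingertips stand 73 mm ahead of it and the grasp point (between the pads) lies 54 mm ahead of it; z points along the fingers, y is the line along which they close (so a half turn about z gives the same grasp; the last joint's range is limited). The gripper opens to 85 mm and grips with 20 to 120 N. Pads are 22 mm wide; open, the fingers measure 114 mm over their backs; the gripper's body (76 mm by 85 mm) begins 54 mm behind the grasp point. The pads swing forward as they close: fully open they stand 13 mm farther back than shut.
Start: joints at [-1.383, 0.527, 1.433, -0, 1.181, -0.178], TCP at [0.224, -0.583, 0.304] pointing down, gripper open.
Joint ranges: [-3.08, 3.08], [-0.75, 2.2], [0.22, 2.44], [-1.43, 4.57], [0, 2.65], [-2.85, 2.85]. Speed limits (rad/s): [2.79, 2.79, 3.14, 3.14, 3.14, 3.14].

INTERFACE

Orientations are given as a 3x3 rotation matrix whose columns are the frame's x, y, z axes.
In Python, from plant import ctrl gives the robot as it stands.
- The arm moves only by the shell command python3 -m jog [OPENING] [FORCE], which reads ROWS from standard input. ROWS is a JSON list of rows, 1 to 5 of them, each an object with the fields sx, sy, sz (the shift in m), twist (a turn about the tool's z in rad); a field left out counts as zero; each row shifts and turns the commanded pose from where the row before left it, along the tool's axes as they then stand; what a row does not reach is not made up. A row lasts 1/8 s, in which the tool goes at most 0.0625 m and 0.188 rad, less where a joint would pass 70% of its speed; a pose out of reach is approached as far as the arm can. OPENING is the finger opening in m, set as the command begins (- or left out keeps the last). The fingers move at their own pace and stop on an object; FORCE is the grip in N (left out, the last holds). Time passes only in rows, so rows that do not move let the fingers close. It prints the time, the measured TCP pose, the force, the opening and the grip force at its end. Input that does not fit is refused with a message, and nothing moves.
- ctrl.observe(): the state, without advancing time (a new reading comes with each control period).
- ctrl.get_image(name): name is "scene" or "side" or "wrist"; returns a dict with "frame" (400x640x3 uint8, red, green, blue), "fov_y" (degrees; the focal length in pixels is half the picture's height over the tangent of half this angle, whatever the lens; pixels are square), "cx", "cy" (the principal point, pixels), "cam_to_world" (4x4, takes a point from camera to world coordinates); the wrist camera has in their place "hand_eye" (4x4, takes a point from camera to tool coordinates, whose origin is the TCP and whose axes are the flange's). Camera axes: x right, y down, z forward; pixel columns grow to the right and rows downward; lengths in m; the calibration is good to about 2 mm. A picture is of the moment at which its call begins: read the wrist's pose just before it. There is no depth.
- ctrl.close_job(): hands the job in; it is judged then, once.
Trained networks look in a picture, given as the dict that the camera call returned (one of the last four; its "shot" number tells which), for a name from the list of things; names that differ only in an ending like _2 or _b are one class to them, and where a whole thing is asked for, a point or a joint stands for the part that bears it (a point fixed in the world has none). Each returns a list of dicts, best first, with "confidence" (0 to 1); they miss things now and then, are a little off and sometimes report something else, mostly with a low value. They report only what shows in the picture. A call takes as long as a camera call.
- ctrl.trace(picture, query): "mask" (400x640 bool, what is visible of it) and "rect" ([centre column, centre row, width, height] in pixels, round what is visible of it).
- ctrl.place_of(picture, query): "at" ([row, column] in pixels: a listed point, or the origin of a listed thing).
The state is a dict: "clock": time; "joint_positions": joint angles; "qvel": joint speeds; "joint_torque": joint torques, N m; "ee_pos": TCP position; "ee_rot": TCP orientation; "wrist_force": force on the tool from outside, world axes, zero at the start; "ft_torque": the same for the moment, N m; "width": finger opening in m; "grasp_force": force on a finger pad.
Only numpy, scipy, OpenCV 4.12 (cv2) and the standard library are available. Lean on these libraries where they do the work, as an engineer would, in place of code of your own. Each camera call takes 0.05 s, during which the arm holds its last target. There are 200 camera calls.

## Working session

There is one attempt and no reset: what is moved stays moved. The work goes in short steps, Python scripts to look and compute and a shell command to move; the robot and the scene stay as the last step left them, time stands still between calls to the robot, and variables do not carry over. Pictures are saved under pics/ and viewed, at most 14 in all, crops included, and the job is handed in when it is done.

```bash
ls; mkdir -p pics; python3 - <<'E'
from plant import ctrl
import cv2,numpy as np
o=ctrl.observe();print(o['ee_pos'],o['ee_rot'],o['clock'],o['width'])
for n in ['scene','side']:
    p=ctrl.get_image(n);cv2.imwrite(f'pics/{n}.png',p['frame'][:,:,::-1])
    print(n,p['fov_y'],p['cx'],p['cy'],np.round(p['cam_to_world'],3).tolist())
    for q in 'crate board turntable shaker tin jar ring bowl bottle scraper'.split():
        a=ctrl.place_of(p,q);t=ctrl.trace(p,q)
        print(q,[(np.round(d['at']).tolist(),round(d['confidence'],2)) for d in a[:2]],[(np.round(d['rect']).tolist(),round(d['confidence'],2)) for d in t[:2]])
E
```

```text
pics
[ 0.22405643 -0.58286403  0.3029735 ] [[ 9.33486794e-01  3.58611539e-01 -4.12615563e-04]
 [ 3.58611597e-01 -9.33484557e-01  2.07464455e-03]
 [ 3.58821219e-04 -2.08462202e-03 -9.99997763e-01]] 0.0 0.08492528014964021
scene 44.490113714999666 323.1742033305815 192.46946417667246 [[0.596, 0.422, -0.683, 1.462], [0.803, -0.326, 0.5, -0.655], [-0.012, -0.846, -0.533, 0.746], [0.0, 0.0, 0.0, 1.0]]
crate [([237.0, 202.0], 0.76)] [([195.0, 236.0, 119.0, 95.0], 0.75)]
board [([162.0, 382.0], 0.62)] [([390.0, 164.0, 92.0, 52.0], 0.85)]
turntable [([217.0, 335.0], 0.68)] [([331.0, 212.0, 58.0, 36.0], 0.91)]
shaker [([234.0, 230.0], 0.8)] [([228.0, 211.0, 26.0, 47.0], 0.71)]
tin [([204.0, 441.0], 0.2)] [([174.0, 232.0, 34.0, 51.0], 0.8)]
jar [([233.0, 197.0], 0.8)] [([195.0, 214.0, 26.0, 45.0], 0.65)]
ring [([241.0, 210.0], 0.89)] [([208.0, 235.0, 32.0, 32.0], 0.87)]
bowl [([202.0, 440.0], 0.85)] [([446.0, 191.0, 51.0, 42.0], 0.65)]
bottle [([286.0, 262.0], 0.66)] [([260.0, 254.0, 31.0, 80.0], 0.79)]
scraper [([180.0, 276.0], 0.93)] [([332.0, 211.0, 59.0, 35.0], 0.66), ([276.0, 179.0, 47.0,
[... 307 characters left out ...]
.0], 0.52)]
board [([143.0, 376.0], 0.71), ([317.0, 327.0], 0.67)] [([327.0, 320.0, 119.0, 107.0], 0.87)]
turntable [([206.0, 303.0], 0.71)] [([306.0, 201.0, 64.0, 42.0], 0.84)]
shaker [([153.0, 365.0], 0.94)] [([368.0, 136.0, 26.0, 36.0], 0.69), ([376.0, 136.0, 90.0, 67.0], 0.61)]
tin [([123.0, 372.0], 0.94), ([284.0, 220.0], 0.21)] [([375.0, 108.0, 24.0, 35.0], 0.95)]
jar [([142.0, 384.0], 0.74)] [([387.0, 130.0, 23.0, 38.0], 0.76)]
ring [([137.0, 358.0], 0.47)] []
bowl [([285.0, 220.0], 0.76), ([122.0, 373.0], 0.3)] [([219.0, 274.0, 65.0, 57.0], 0.56)]
bottle [([136.0, 292.0], 0.68)] [([289.0, 111.0, 20.0, 65.0], 0.96)]
scraper [([217.0, 406.0], 0.69)] [([406.0, 216.0, 39.0, 40.0], 0.82)]
```

```bash
cat > h.py <<'E'
import numpy as np
def plane(p,uv,z,T=None):
    "intersect pixel (col,row) with world plane z"
    T=p['cam_to_world'] if T is None else T
    f=p['frame'].shape[0]/2/np.tan(np.radians(p['fov_y'])/2)
    d=T[:3,:3]@[(uv[0]-p['cx'])/f,(uv[1]-p['cy'])/f,1]
    return (T[:3,3]+d*(z-T[2,3])/d[2])
def proj(p,X,T):
    f=p['frame'].shape[0]/2/np.tan(np.radians(p['fov_y'])/2)
    c=(np.asarray(X)-T[:3,3])@T[:3,:3]
    return np.stack([p['cx']+f*c[...,0]/c[...,2],p['cy']+f*c[...,1]/c[...,2]],-1)
def wristT(p,o):
    T=np.eye(4);T[:3,:3]=o['ee_rot'];T[:3,3]=o['ee_pos'];return T@p['hand_eye']
E
python3 - <<'E'
from plant import ctrl
from h import *
import cv2
Z=dict(crate=0,board=0,turntable=0,shaker=.005,tin=.005,jar=.005,ring=.005,bowl=0,bottle=0,scraper=0)
for n in ['scene','side']:
    p=ctrl.get_image(n)
    for q in Z:
        for d in ctrl.place_of(p,q)[:2]: print(n,q,np.round(plane(p,d['at'][::-1],Z[q]),3)[:2],round(d['confidence'],2))
a=cv2.imread('pics/scene.png')[130:330,120:480];b=cv2.imread('pics/side.png')[60:400,160:460]
cv2.imwrite('pics/a.png',cv2.resize(a,None,fx=2.2,fy=2.2));cv2.imwrite('pics/b.png',cv2.resize(b,None,fx=1.7,fy=1.7))
E
```

```text
scene crate [ 0.484 -0.322] 0.97
scene crate [0.472 0.328] 0.21
scene board [0.472 0.314] 0.87
scene board [ 0.379 -0.029] 0.55
scene turntable [ 0.615 -0.008] 0.8
scene shaker [ 0.516 -0.253] 0.96
scene shaker [ 0.381 -0.031] 0.47
scene tin [ 0.517 -0.4  ] 0.62
scene jar [ 0.46  -0.328] 0.66
scene jar [ 0.489 -0.326] 0.23
scene ring [ 0.517 -0.318] 0.66
scene bowl [0.748 0.275] 0.71
scene bottle [ 0.73  -0.288] 0.73
scene scraper [ 0.372 -0.033] 0.73
side crate [ 0.477 -0.328] 0.79
side board [0.506 0.29 ] 0.89
side turntable [ 0.625 -0.013] 0.83
side shaker [ 0.504 -0.252] 0.72
side tin [ 0.505 -0.415] 0.83
side jar [ 0.463 -0.325] 0.55
side jar [ 0.481 -0.313] 0.45
side ring [ 0.369 -0.034] 0.73
side ring [ 0.53  -0.322] 0.46
side bowl [0.757 0.256] 0.78
side bottle [ 0.736 -0.304] 0.66
side bottle [ 0.377 -0.034] 0.57
```

View pics/a.png

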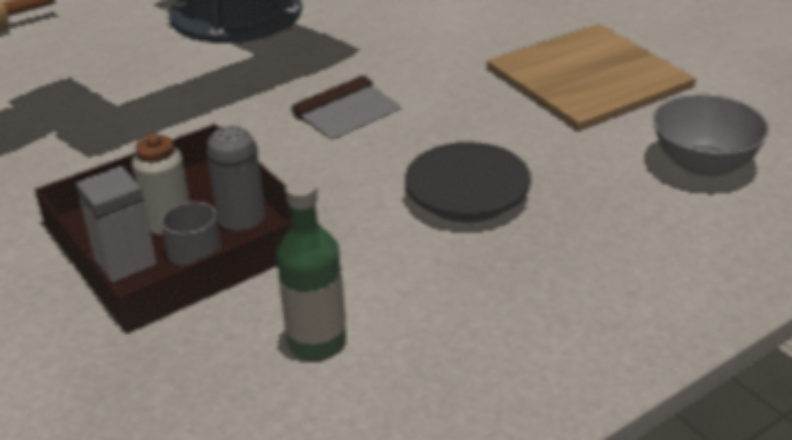

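View pics/b.png

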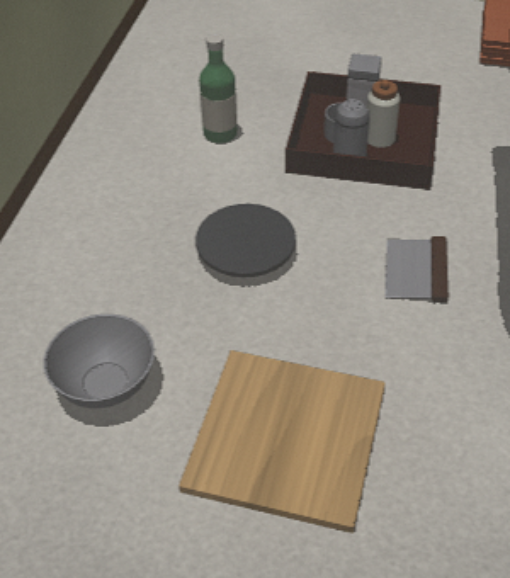

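The pictures show the shaker on the +y side of the crate, the tin on the -y side, the jar at the front and the ring in the middle at the back. The board is bare near (0.49, 0.30). I'll move over the crate with the fingers closing along x.

```bash
echo '[{"sz": -0.02, "twist": -0.172}, {"sz": -0.02, "twist": -0.172}, {"sz": -0.02, "twist": -0.172}, {"sz": -0.02, "twist": -0.172}, {"sz": -0.02, "twist": -0.172}]' | python3 -m jog 
echo '[{"twist": -0.172}, {"twist": -0.172}, {"sx": 0.04, "sy": 0.04}, {"sx": 0.04, "sy": 0.04}, {"sx": 0.04, "sy": 0.04}]' | python3 -m jog
echo '[{"sx": 0.04, "sy": 0.04}, {"sx": 0.04, "sy": 0.04}, {"sx": 0.04, "sy": 0.02}, {}, {}]' | python3 -m jog
cat > look.py <<'E'
from plant import ctrl
from h import *
import cv2,sys
o=ctrl.observe();p=ctrl.get_image('wrist');T=wristT(p,o)
cv2.imwrite(f'pics/{sys.argv[1]}.png',p['frame'][:,:,::-1])
print(np.round(o['ee_pos'],4),np.round(o['ee_rot'],3).tolist(),np.round(T,3).tolist(),p['fov_y'],p['cx'],p['cy'])
Z=dict(x.split(':') for x in sys.argv[2:])
for q,z in Z.items():
    for d in ctrl.place_of(p,q)[:1]: print(q,np.round(d['at']),np.round(plane(p,d['at'][::-1],float(z),T),4)[:2],round(d['confidence'],2))
np.savez('pics/last.npz',T=T,frame=p['frame'],fov=p['fov_y'],c=[p['cx'],p['cy']])
E
python3 look.py w1 crate:0 shaker:.005 tin:.005 jar:.005 ring:.005
```

```text
clock: 3.82
ee_pos: [0.2242, -0.5833, 0.4046]
ee_rot: [[0.332, 0.943, -0.0], [0.943, -0.332, 0.0], [0.0, -0.0, -1.0]]
wrist_force: [-0.4, -0.7, -0.2]
width: 0.0852
grasp_force: 0.0
clock: 4.45
ee_pos: [0.345, -0.4623, 0.4039]
ee_rot: [[0.001, 1.0, 0.0], [1.0, -0.001, -0.0], [-0.0, 0.0, -1.0]]
wrist_force: [0.8, 0.1, -0.4]
width: 0.0852
grasp_force: 0.0
clock: 5.08
ee_pos: [0.4441, -0.3437, 0.4041]
ee_rot: [[-0.0, 1.0, -0.0], [1.0, 0.0, -0.001], [-0.001, -0.0, -1.0]]
wrist_force: [-0.0, -0.8, 0.8]
width: 0.0852
grasp_force: 0.0
[ 0.4441 -0.3437  0.4041] [[-0.0, 1.0, -0.0], [1.0, 0.0, -0.001], [-0.001, -0.0, -1.0]] [[1.0, -0.001, -0.0, 0.444], [-0.001, -0.953, -0.302, -0.268], [-0.0, 0.302, -0.953, 0.475], [0.0, 0.0, 0.0, 1.0]] 65.60022227822762 315.0039139064894 196.61753999612694
crate [141. 344.] [ 0.4885 -0.3301] 0.98
shaker [ 89. 356.] [ 0.5021 -0.2553] 0.65
tin [183. 354.] [ 0.5045 -0.3941] 0.95
jar [139. 328.] [ 0.4629 -0.3263] 0.74
ring [136. 375.] [ 0.5331 -0.3223] 0.94
```

View pics/w1.png

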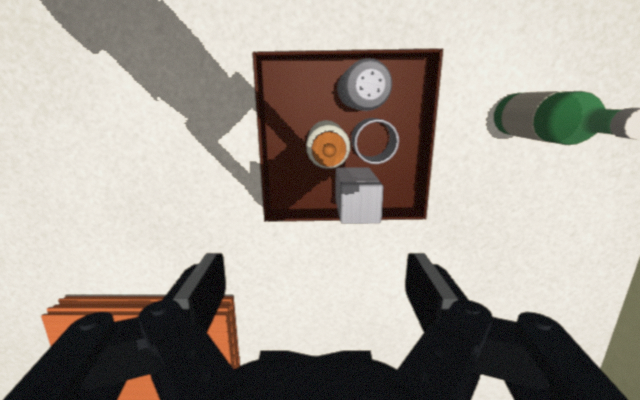

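The wrist view shows the shaker top at (373,83), the jar knob at (330,150), the tin's top face centred near (361,202) and the ring's rim at (376,141). Everything is nearly square to the crate. I'll compute positions from these top features.

```bash
python3 - <<'E'
from h import *
import cv2
d=np.load('pics/last.npz');p=dict(frame=d['frame'],fov_y=float(d['fov']),cx=d['c'][0],cy=d['c'][1])
for n,uv,z in [('shaker',(373,83),.119),('jar',(330,150),.121),('tin',(361,202),.109),('ring',(376,141),.05)]:print(n,np.round(plane(p,uv,z,d['T']),4))
c=d['frame'][40:230,245:450,::-1];cv2.imwrite('pics/w1c.png',cv2.resize(c,None,fx=3,fy=3,interpolation=cv2.INTER_CUBIC))
E
```

```text
shaker [ 0.5065 -0.2521  0.119 ]
jar [ 0.4611 -0.324   0.121 ]
tin [ 0.5011 -0.3907  0.109 ]
ring [ 0.5268 -0.3231  0.05  ]
```

View pics/w1c.png

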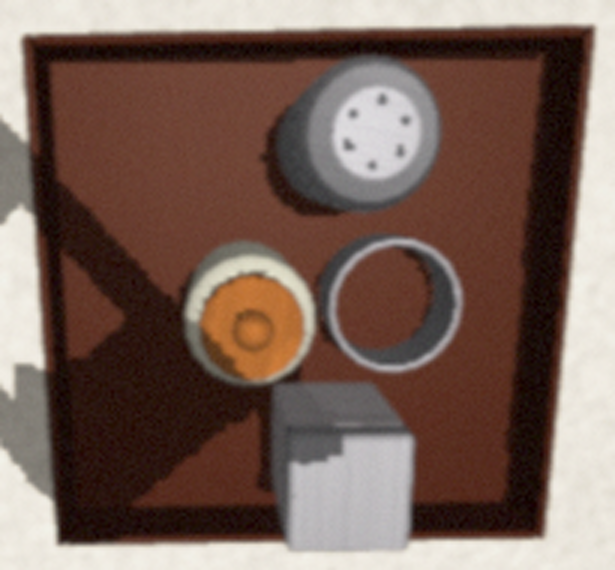

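Closer up, the tin's top centre is near (362,203) and nearly square to the axes; the shaker is at (371,84) and the jar knob at (329,150). Grasping the shaker first.

```bash
echo '[{"sx": 0.0455, "sy": 0.0305}, {"sx": 0.0455, "sy": 0.0305}, {"sz": 0.06}, {"sz": 0.06}, {"sz": 0.05}]' | python3 -m jog | tail -5
echo '[{"sz": 0.04}, {"sz": 0.04}, {"sz": 0.02}, {}, {}]' | python3 -m jog
echo '[{}, {}, {}, {}]' | python3 -m jog 0 60
```

```text
ee_pos: [0.5048, -0.2524, 0.232]
ee_rot: [[0.0, 1.0, -0.0], [1.0, -0.0, 0.0], [0.0, -0.0, -1.0]]
wrist_force: [-0.4, -0.9, 0.7]
width: 0.0854
grasp_force: 0.0
clock: 6.62
ee_pos: [0.5056, -0.2531, 0.1346]
ee_rot: [[0.001, 1.0, 0.001], [1.0, -0.001, -0.001], [-0.001, 0.001, -1.0]]
wrist_force: [-0.1, 0.1, 0.2]
width: 0.0852
grasp_force: 0.0
clock: 7.12
ee_pos: [0.5053, -0.2527, 0.1354]
ee_rot: [[-0.0, 1.0, 0.001], [1.0, 0.0, -0.001], [-0.001, 0.001, -1.0]]
wrist_force: [-2.2, -0.8, 5.7]
width: 0.0551
grasp_force: 62.3
```

```bash
echo '[{"sz": -0.03}, {"sz": -0.04}, {"sz": -0.04}, {}]' | python3 -m jog | tail -2
python3 - <<'E'
from plant import ctrl
from h import *
import cv2
for n in ['side','scene']:
    p=ctrl.get_image(n)
    for q,z in [('board',.016),('turntable',.03)]:
        m=max(ctrl.trace(p,q)[:1],key=lambda d:d['confidence'])['mask'].astype(np.uint8)
        c=max(cv2.findContours(m,0,2)[0],key=cv2.contourArea)[:,0]
        w=np.array([plane(p,u,z)[:2]*1000 for u in c],np.float32)
        print(n,q,cv2.minAreaRect(w),cv2.minEnclosingCircle(w))
b=cv2.imread('pics/side.png')
p=ctrl.get_image('side')
for u,v in [(231,351),(384,380),(353,519),(181,486),(246,238)]:print(plane(p,(160+u/1.7,60+v/1.7),.03 if v==238 else .016))
E
```

```text
width: 0.0547
grasp_force: 64.2
side board ((501.9242248535156, 300.54425048828125), (220.66839599609375, 211.76405334472656), 86.61783599853516) ((502.28216552734375, 301.0719299316406), 149.25787353515625)
side turntable ((624.8516235351562, -9.463035583496094), (144.6202850341797, 148.31492614746094), 11.354511260986328) ((622.29833984375, -9.986797332763672), 78.49115753173828)
scene board ((509.18548583984375, 292.1988525390625), (227.14901733398438, 229.84713745117188), 86.89400482177734) ((508.39593505859375, 290.86590576171875), 153.3881378173828)
scene turntable ((628.8576049804688, -17.70037841796875), (153.6707305908203, 158.4234161376953), 12.941319465637207) ((631.7437744140625, -18.465229034423828), 83.21613311767578)
[0.59941859 0.18916876 0.016     ]
[0.39368659 0.19691941 0.016     ]
[0.40608527 0.39827806 0.016     ]
[0.60948759 0.39582172 0.016     ]
[ 0.62467362 -0.01197663  0.03      ]
```

```bash
echo '[{"sx": 0.02}, {"sx": 0.04}, {"sx": 0.06}, {"sx": 0.06}, {"sx": 0.06}]' | python3 -m jog | tail -6
echo '[{"sx": 0.06}, {"sx": 0.06}, {"sx": 0.06}, {"sx": 0.06, "sy": -0.005}, {"sx": 0.06}]' | python3 -m jog | tail -6
echo '[{"sx": 0.05}, {"sx": 0.028}, {}, {"sz": 0.04}, {"sz": 0.03}]' | python3 -m jog | tail -6
echo '[{"sz": 0.01}, {}, {}]' | python3 -m jog
```

```text
clock: 8.6
ee_pos: [0.5042, -0.0095, 0.2436]
ee_rot: [[0.0, 1.0, -0.001], [1.0, -0.0, 0.001], [0.001, -0.001, -1.0]]
wrist_force: [0.8, 0.2, -1.2]
width: 0.0547
grasp_force: 64.1
clock: 9.22
ee_pos: [0.4981, 0.2903, 0.2435]
ee_rot: [[-0.001, 1.0, -0.002], [1.0, 0.001, -0.0], [-0.0, -0.002, -1.0]]
wrist_force: [0.8, -0.2, -2.0]
width: 0.0549
grasp_force: 64.1
clock: 9.85
ee_pos: [0.4988, 0.3648, 0.1726]
ee_rot: [[0.0, 1.0, -0.002], [1.0, -0.0, -0.001], [-0.001, -0.002, -1.0]]
wrist_force: [-0.0, -1.0, -2.2]
width: 0.0551
grasp_force: 64.1
clock: 10.22
ee_pos: [0.5009, 0.3658, 0.1652]
ee_rot: [[0.0, 1.0, 0.002], [1.0, -0.0, 0.001], [0.001, 0.002, -1.0]]
wrist_force: [-0.3, -0.3, -1.8]
width: 0.0547
grasp_force: 64.1
```

```bash
echo '[{"sz": 0.012}, {"sz": 0.004}, {"sz": 0.001}, {"sz": 0.001}, {}]' | python3 -m jog|grep -E "pos|force"
echo '[{"sz": 0.001}, {}]' | python3 -m jog|grep -E "pos|force"
```

```text
ee_pos: [0.4998, 0.3656, 0.1465]
wrist_force: [-2.7, -0.9, 4.1]
grasp_force: 64.6
ee_pos: [0.4997, 0.3656, 0.1465]
wrist_force: [-4.1, -1.8, 9.5]
grasp_force: 65.2
```

```bash
echo '[{}, {}, {}]' | python3 -m jog 0.085 60|grep -E "wid|force"
echo '[{"sz": -0.03}, {"sz": -0.05}, {"sz": -0.05}, {"sx": -0.04}, {"sx": -0.06}]' | python3 -m jog|grep -E "pos|rce"
echo '[{"sx": -0.06}, {"sx": -0.06}, {"sx": -0.06}, {"sx": -0.06}, {"sx": -0.06}]' | python3 -m jog|grep -E "pos|rce"
echo '[{"sx": -0.06, "sy": -0.01}, {"sx": -0.06, "sy": -0.01}, {"sx": -0.06, "sy": -0.01}, {"sx": -0.06, "sy": -0.009}, {"sx": -0.04}]' | python3 -m jog|grep -E "pos|rce"
echo '[{"sx": -0.009}, {}, {}]' | python3 -m jog|grep -E "pos|rce"
```

```text
wrist_force: [0.3, -0.1, 0.4]
width: 0.0851
grasp_force: 0.0
ee_pos: [0.5007, 0.2658, 0.2759]
wrist_force: [0.2, 0.1, -0.1]
grasp_force: 0.0
ee_pos: [0.5002, -0.0364, 0.275]
wrist_force: [1.1, -0.7, -0.2]
grasp_force: 0.0
ee_pos: [0.4604, -0.3175, 0.2749]
wrist_force: [0.4, -0.5, 0.0]
grasp_force: 0.0
ee_pos: [0.4611, -0.3217, 0.2747]
wrist_force: [-0.7, -0.6, -0.0]
grasp_force: 0.0
```

```bash
echo '[{"sz": 0.05}, {"sz": 0.05}, {"sz": 0.03}, {"sz": 0.0105}, {}]' | python3 -m jog|grep -E "pos|rce"
echo '[{}, {}, {}, {}]' | python3 -m jog 0 60
echo '[{"sz": -0.03}, {"sz": -0.04}, {"sz": -0.04}, {}, {}]' | python3 -m jog|grep -E "pos|rce|wid"
```

```text
ee_pos: [0.4615, -0.3226, 0.1344]
wrist_force: [-0.0, 0.3, 0.7]
grasp_force: 0.0
clock: 14.85
ee_pos: [0.4613, -0.3239, 0.1362]
ee_rot: [[-0.0, 1.0, 0.001], [1.0, 0.0, -0.002], [-0.002, 0.001, -1.0]]
wrist_force: [-2.2, 1.9, 5.0]
width: 0.0522
grasp_force: 62.0
ee_pos: [0.4604, -0.3227, 0.2436]
wrist_force: [0.0, -0.1, -4.2]
width: 0.0521
grasp_force: 64.7
```

```bash
echo '[{"sx": 0.02}, {"sx": 0.04}, {"sx": 0.06}, {"sx": 0.06}, {"sx": 0.06}]' | python3 -m jog | grep pos
echo '[{"sx": 0.06, "sy": 0.01}, {"sx": 0.06, "sy": 0.01}, {"sx": 0.06, "sy": 0.01}, {"sx": 0.06, "sy": 0.0095}, {"sx": 0.06}]' | python3 -m jog | grep pos
echo '[{"sx": 0.04}, {"sx": 0.03}, {"sx": 0.0085}, {}, {"sz": 0.04}]' | python3 -m jog | grep pos
echo '[{"sz": 0.04}, {"sz": 0.012}, {}, {}]' | python3 -m jog|grep -E "pos|rce"
```

```text
ee_pos: [0.4595, -0.0802, 0.2431]
ee_pos: [0.4994, 0.2193, 0.2429]
ee_pos: [0.5026, 0.295, 0.2064]
ee_pos: [0.5017, 0.2951, 0.1538]
wrist_force: [-0.2, 0.0, -3.2]
grasp_force: 64.7
```

```bash
echo '[{"sz": 0.004}, {"sz": 0.002}, {"sz": 0.001}, {}]' | python3 -m jog|grep -E "pos|rce"
echo '[{"sz": 0.001}, {}]' | python3 -m jog|grep -E "pos|rce"
```

```text
ee_pos: [0.5009, 0.2954, 0.1473]
wrist_force: [-1.6, -0.7, 6.2]
grasp_force: 65.6
ee_pos: [0.5009, 0.2955, 0.1472]
wrist_force: [-4.3, -0.4, 11.8]
grasp_force: 66.2
```

```bash
echo '[{}, {}, {}]' | python3 -m jog 0.085 60|grep -E "wid|force"
echo '[{"sz": -0.03}, {"sz": -0.05}, {"sz": -0.05}, {"sx": -0.04}, {"sx": -0.06}]' | python3 -m jog|grep -E "pos"
echo '[{"sx": -0.06}, {"sx": -0.06}, {"sx": -0.06}, {"sx": -0.06}, {"sx": -0.06}]' | python3 -m jog|grep -E "pos"
echo '[{"sx": -0.06}, {"sx": -0.06}, {"sx": -0.06}, {"sx": -0.06}, {"sx": -0.04}]' | python3 -m jog|grep -E "pos"
echo '[{"sx": -0.0085}, {}, {}, {}]' | python3 -m jog|grep -E "pos"
python3 look.py w2 crate:0 ring:.005 tin:.005
```

```text
wrist_force: [0.9, 0.3, 0.0]
width: 0.0846
grasp_force: 0.0
ee_pos: [0.5011, 0.1952, 0.2753]
ee_pos: [0.5005, -0.1069, 0.2743]
ee_pos: [0.5003, -0.388, 0.274]
ee_pos: [0.5009, -0.3918, 0.2745]
[ 0.5009 -0.3918  0.2745] [[-0.002, 1.0, -0.0], [1.0, 0.002, 0.001], [0.001, -0.0, -1.0]] [[1.0, 0.001, -0.0, 0.501], [0.001, -0.954, -0.301, -0.316], [-0.0, 0.301, -0.954, 0.345], [0.0, 0.0, 0.0, 1.0]] 65.60022227822762 315.0039139064894 196.61753999612694
crate [109. 301.] [ 0.4854 -0.3267] 0.77
tin [174. 318.] [ 0.5039 -0.3959] 0.81
```

View pics/w2.png

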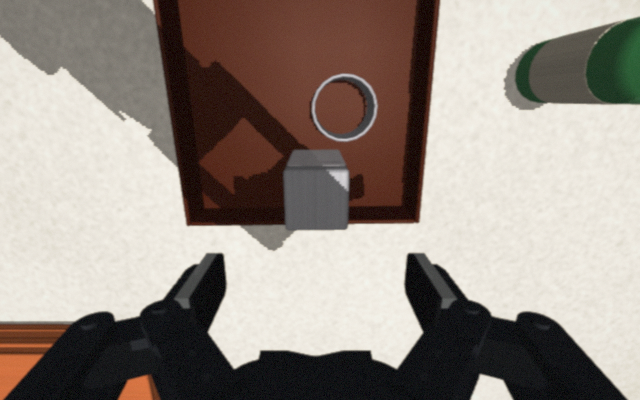

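The wrist view shows the tin's top centred at (316,198), square between the fingers. The ring's rim is at (344,107), which puts it near (0.527,-0.323). Grasping the tin.

```bash
echo '[{"sz": 0.05}, {"sz": 0.05}, {"sz": 0.03}, {"sz": 0.0105}, {}]' | python3 -m jog|grep -E "pos|rce"
echo '[{}, {}, {}, {}]' | python3 -m jog 0 60
echo '[{"sz": -0.03}, {"sz": -0.04}, {"sz": -0.04}, {}, {}]' | python3 -m jog|grep -E "pos|rce|wid"
```

```text
ee_pos: [0.5008, -0.3934, 0.1338]
wrist_force: [1.0, -0.3, -0.1]
grasp_force: 0.0
clock: 22.68
ee_pos: [0.5015, -0.3942, 0.1358]
ee_rot: [[-0.0, 1.0, 0.003], [1.0, 0.0, -0.003], [-0.003, 0.003, -1.0]]
wrist_force: [0.4, 0.0, 6.2]
width: 0.0513
grasp_force: 63.9
ee_pos: [0.4997, -0.3924, 0.2423]
wrist_force: [0.3, -0.5, -3.8]
width: 0.0516
grasp_force: 64.1
```

```bash
echo '[{"sx": 0.02}, {"sx": 0.04}, {"sx": 0.06}, {"sx": 0.06}, {"sx": 0.06}]' | python3 -m jog | grep pos
echo '[{"sx": 0.06}, {"sx": 0.06}, {"sx": 0.06}, {"sx": 0.06}, {"sx": 0.06}]' | python3 -m jog | grep pos
echo '[{"sx": 0.04}, {"sx": 0.03}, {"sx": 0.008}, {}, {"sz": 0.04}]' | python3 -m jog | grep pos
echo '[{"sz": 0.04}, {"sz": 0.012}, {}, {}]' | python3 -m jog|grep -E "pos|rce"
echo '[{"sz": 0.003}, {"sz": 0.001}, {"sz": 0.001}, {}]' | python3 -m jog|grep -E "pos|rce"
```

```text
ee_pos: [0.4991, -0.15, 0.2425]
ee_pos: [0.4985, 0.1493, 0.2426]
ee_pos: [0.5027, 0.2243, 0.2058]
ee_pos: [0.5017, 0.2245, 0.1532]
wrist_force: [-0.6, 0.4, -2.5]
grasp_force: 63.8
ee_pos: [0.5006, 0.2247, 0.1469]
wrist_force: [1.0, -0.7, -3.3]
grasp_force: 63.9
```

```bash
echo '[{"sz": 0.001}, {}]' | python3 -m jog|grep -E "pos|rce"
echo '[{"sz": 0.001}, {}]' | python3 -m jog|grep -E "pos|rce"
```

```text
ee_pos: [0.5007, 0.2247, 0.1467]
wrist_force: [-1.4, -0.1, 5.1]
grasp_force: 64.7
ee_pos: [0.5007, 0.2248, 0.1467]
wrist_force: [-1.9, -0.7, 12.4]
grasp_force: 65.8
```

```bash
echo '[{}, {}, {}]' | python3 -m jog 0.085 60|grep -E "wid|force"
echo '[{"sz": -0.03}, {"sz": -0.05}, {"sz": -0.05}, {"sx": -0.04}, {"sx": -0.06}]' | python3 -m jog|grep -E "pos"
echo '[{"sx": -0.06}, {"sx": -0.06}, {"sx": -0.06}, {"sx": -0.06}, {"sx": -0.06}]' | python3 -m jog|grep -E "pos"
echo '[{"sx": -0.06, "sy": 0.013}, {"sx": -0.06, "sy": 0.014}, {"sx": -0.02}, {"sx": -0.008}, {}]' | python3 -m jog|grep -E "pos"
python3 - <<'E'
from plant import ctrl
import cv2
p=ctrl.get_image('side');cv2.imwrite('pics/s2.png',cv2.resize(p['frame'][60:400,160:460,::-1],None,fx=1.7,fy=1.7))
E
```

```text
wrist_force: [0.3, -0.5, 0.6]
width: 0.0851
grasp_force: 0.0
ee_pos: [0.5011, 0.1247, 0.2758]
ee_pos: [0.5004, -0.1774, 0.2747]
ee_pos: [0.5272, -0.3222, 0.2745]
```

View pics/s2.png

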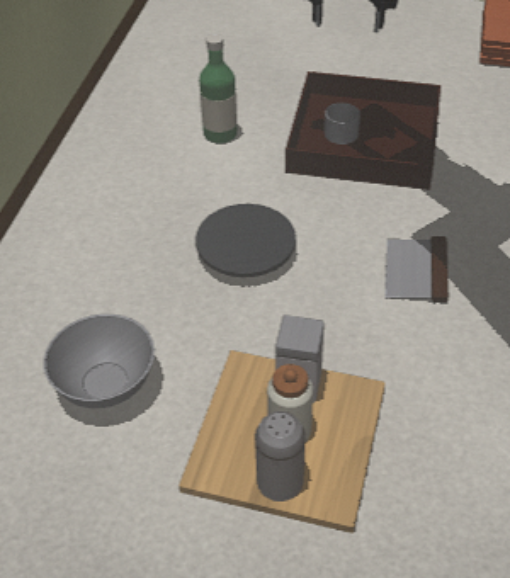

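All three stand on the board in a row, with the tin nearest the turntable, then the jar at (290,400) and the shaker at (280,460). The ring is still in the crate. Grasping the ring.

```bash
echo '[{"sz": 0.05}, {"sz": 0.05}, {"sz": 0.05}, {"sz": 0.025}, {"sz": 0.0105}]' | python3 -m jog|grep -E "pos|rce"
echo '[{}, {}, {}, {}, {}]' | python3 -m jog 0 30
echo '[{"sz": -0.03}, {"sz": -0.04}, {"sz": -0.04}, {}, {}]' | python3 -m jog|grep -E "pos|rce|wid"
```

```text
ee_pos: [0.5271, -0.321, 0.088]
wrist_force: [0.3, 0.1, 0.5]
grasp_force: 0.0
clock: 30.22
ee_pos: [0.5283, -0.3237, 0.0908]
ee_rot: [[0.0, 1.0, 0.002], [1.0, -0.0, -0.001], [-0.001, 0.002, -1.0]]
wrist_force: [0.5, 1.4, 5.8]
width: 0.0597
grasp_force: 33.1
ee_pos: [0.5269, -0.3229, 0.1985]
wrist_force: [0.2, 0.0, -0.4]
width: 0.0598
grasp_force: 33.4
```

```bash
echo '[{"sx": 0.02, "sz": -0.03}, {"sx": 0.04, "sz": -0.03}, {"sx": 0.05, "sz": -0.03}, {"sx": 0.05, "sz": -0.01}, {"sx": 0.05, "sy": 0.01}]' | python3 -m jog | grep pos
echo '[{"sx": 0.04, "sy": 0.04}, {"sx": 0.02, "sy": 0.04}, {"sx": 0.01, "sy": 0.008}, {}, {}]' | python3 -m jog | grep pos
python3 look.py w3 turntable:0
python3 - <<'E'
from plant import ctrl
from h import *
import cv2
o=ctrl.observe();p=ctrl.get_image('wrist');T=wristT(p,o)
d=ctrl.trace(p,'turntable')[0];m=d['mask'].astype(np.uint8)
c=max(cv2.findContours(m,0,2)[0],key=cv2.contourArea)[:,0]
w=np.array([plane(p,u,.03,T)[:2]*1000 for u in c],np.float32)
print(d['confidence'],cv2.minEnclosingCircle(w),w.min(0),w.max(0))
E
```

```text
ee_pos: [0.5367, -0.1118, 0.2984]
ee_pos: [0.6242, -0.044, 0.2983]
[ 0.6242 -0.044   0.2983] [[0.001, 1.0, -0.003], [1.0, -0.001, 0.0], [0.0, -0.003, -1.0]] [[1.0, -0.001, -0.004, 0.624], [-0.002, -0.954, -0.301, 0.032], [-0.003, 0.301, -0.954, 0.369], [0.0, 0.0, 0.0, 1.0]] 65.60022227822762 315.0039139064894 196.61753999612694
turntable [144. 317.] [ 0.6259 -0.0189] 0.79
0.78 ((626.4696655273438, -15.1248140335083), 75.27112579345703) [551.6752  -79.89255] [701.63934   59.326996]
```

View pics/w3.png

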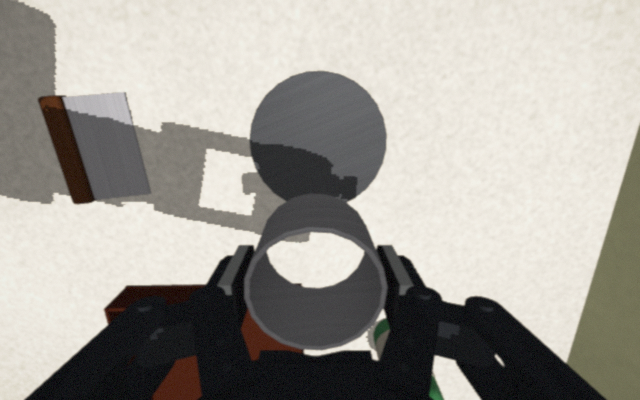

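The turntable disc is centred at (318,137), and the fit gives (0.626,-0.015) with r = 75 mm. The ring sits squarely in the fingers.

```bash
echo '[{"sx": 0.02, "sy": 0.002}, {"sx": 0.01}, {"sz": 0.05}, {"sz": 0.05}, {"sz": 0.04}]' | python3 -m jog | grep pos
echo '[{"sz": 0.025}, {"sz": 0.012}, {}, {}]' | python3 -m jog | grep -E "pos|rce"
echo '[{"sz": 0.003}, {"sz": 0.001}, {}, {}]' | python3 -m jog | grep -E "pos|rce"
```

```text
ee_pos: [0.6272, -0.0121, 0.1578]
ee_pos: [0.6286, -0.0133, 0.1237]
wrist_force: [-1.5, -0.0, -1.4]
grasp_force: 33.4
ee_pos: [0.6277, -0.0135, 0.1185]
wrist_force: [-0.3, -0.6, -1.0]
grasp_force: 33.4
```

```bash
echo '[{"sy": -0.001, "sz": 0.002}, {"sz": 0.001}, {}]' | python3 -m jog | grep -E "pos|rce"
echo '[{"sz": 0.001}, {}]' | python3 -m jog | grep -E "pos|rce"
```

```text
ee_pos: [0.6265, -0.0134, 0.1158]
wrist_force: [-1.5, 0.7, 2.4]
grasp_force: 33.8
ee_pos: [0.6265, -0.0134, 0.1157]
wrist_force: [-4.0, 0.8, 9.3]
grasp_force: 34.3
```

```bash
echo '[{}, {}, {}]' | python3 -m jog 0.085 60|grep -E "wid|force"
echo '[{"sz": -0.03}, {"sz": -0.05}, {"sz": -0.05}, {"sz": -0.05}, {"sx": -0.03}]' | python3 -m jog|grep -E "pos"
echo '[{}, {}]' | python3 -m jog|grep -E "pos"
python3 look.py w4 ring:.03 turntable:0
```

```text
wrist_force: [0.4, -0.5, -0.1]
width: 0.0852
grasp_force: 0.0
ee_pos: [0.6289, -0.0424, 0.2996]
ee_pos: [0.6262, -0.0431, 0.2936]
[ 0.6262 -0.0431  0.2936] [[0.001, 1.0, -0.002], [1.0, -0.001, 0.001], [0.001, -0.002, -1.0]] [[1.0, -0.001, -0.002, 0.626], [-0.002, -0.954, -0.3, 0.033], [-0.002, 0.3, -0.954, 0.364], [0.0, 0.0, 0.0, 1.0]] 65.60022227822762 315.0039139064894 196.61753999612694
turntable [144. 315.] [ 0.6253 -0.0178] 0.58
```

View pics/w4.png

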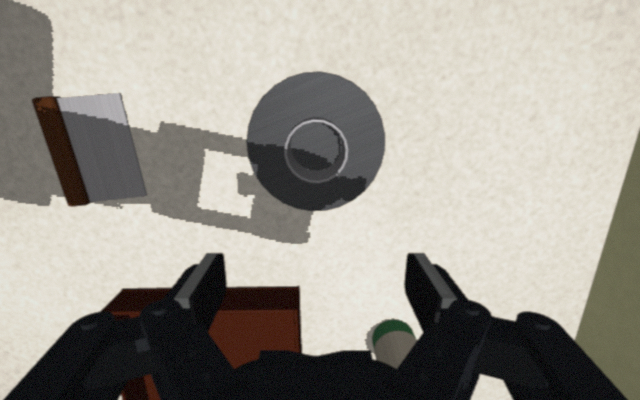

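The ring stands centred on the turntable: rim centre (316,150), disc (316,141), about 2 mm apart. Fetching the tin back first.

```bash
echo '[{"sx": 0.05, "sy": -0.025}, {"sx": 0.05, "sy": -0.025}, {"sx": 0.05, "sy": -0.025}, {"sx": 0.05, "sy": -0.025}, {"sx": 0.05, "sy": -0.0255}]' | python3 -m jog|grep -E "pos"
echo '[{"sx": 0.018}, {}, {}]' | python3 -m jog|grep -E "pos"
```

```text
ee_pos: [0.5, 0.2086, 0.2941]
ee_pos: [0.502, 0.2238, 0.2943]
```

```bash
echo '[{"sx": 0.001, "sy": -0.001, "sz": 0.05}, {"sz": 0.05}, {"sz": 0.03}, {"sz": 0.0165}, {}]' | python3 -m jog|grep -E "pos|rce"
echo '[{}, {}, {}, {}]' | python3 -m jog 0 60
echo '[{"sz": -0.03}, {"sz": -0.04}, {"sz": -0.03}, {}, {}]' | python3 -m jog|grep -E "pos|rce|wid"
```

```text
ee_pos: [0.5004, 0.2246, 0.1471]
wrist_force: [0.2, -0.5, -0.3]
grasp_force: 0.0
clock: 38.08
ee_pos: [0.5009, 0.2258, 0.1495]
ee_rot: [[-0.0, 1.0, 0.003], [1.0, 0.0, 0.001], [0.001, 0.003, -1.0]]
wrist_force: [0.2, -0.2, 6.6]
width: 0.0514
grasp_force: 64.0
ee_pos: [0.4991, 0.2254, 0.2467]
wrist_force: [-0.2, -0.2, -4.7]
width: 0.0518
grasp_force: 64.4
```

```bash
echo '[{"sx": -0.02}, {"sx": -0.04}, {"sx": -0.06}, {"sx": -0.06}, {"sx": -0.06}]' | python3 -m jog | grep pos
echo '[{"sx": -0.06}, {"sx": -0.06}, {"sx": -0.06}, {"sx": -0.06}, {"sx": -0.06, "sy": 0.001}]' | python3 -m jog | grep pos
echo '[{"sx": -0.04}, {"sx": -0.03}, {"sx": -0.008}, {}, {"sz": 0.05}]' | python3 -m jog | grep pos
echo '[{"sz": 0.04}, {"sz": 0.011}, {}, {}]' | python3 -m jog|grep -E "pos|rce"
```

```text
ee_pos: [0.499, -0.0169, 0.2466]
ee_pos: [0.4993, -0.3167, 0.2461]
ee_pos: [0.5032, -0.3933, 0.2012]
ee_pos: [0.5022, -0.3929, 0.1488]
wrist_force: [-0.1, 0.0, -3.1]
grasp_force: 63.9
```

```bash
echo '[{"sz": 0.004}, {"sz": 0.003}, {"sz": 0.001}, {}, {}]' | python3 -m jog|grep -E "pos|rce"
echo '[{"sz": 0.001}, {}]' | python3 -m jog|grep -E "pos|rce"
```

```text
ee_pos: [0.5012, -0.3925, 0.1389]
wrist_force: [-0.0, 0.0, -3.6]
grasp_force: 64.0
ee_pos: [0.5012, -0.3925, 0.1385]
wrist_force: [-0.6, 1.0, 0.3]
grasp_force: 64.6
```

```bash
echo '[{"sz": 0.001}, {}]' | python3 -m jog|grep -E "pos|rce"
echo '[{}, {}, {}]' | python3 -m jog 0.085 60|grep -E "wid|force"
echo '[{"sz": -0.03}, {"sz": -0.05}, {"sz": -0.05}, {"sx": 0.04}, {"sx": 0.06}]' | python3 -m jog|grep -E "pos"
echo '[{"sx": 0.06}, {"sx": 0.06}, {"sx": 0.06}, {"sx": 0.06}, {"sx": 0.06}]' | python3 -m jog|grep -E "pos"
echo '[{"sx": 0.06}, {"sx": 0.06}, {"sx": 0.06}, {"sx": 0.06}, {"sx": 0.04}]' | python3 -m jog|grep -E "pos"
echo '[{"sx": 0.008}, {}, {}, {}]' | python3 -m jog|grep -E "pos"
```

```text
ee_pos: [0.5012, -0.3925, 0.1385]
wrist_force: [-2.6, 1.4, 6.9]
grasp_force: 65.3
wrist_force: [-0.9, 1.0, -0.4]
width: 0.0849
grasp_force: 0.0
ee_pos: [0.5016, -0.2932, 0.2679]
ee_pos: [0.5012, 0.0094, 0.267]
ee_pos: [0.5008, 0.2904, 0.2669]
ee_pos: [0.5014, 0.2943, 0.2669]
```

```bash
echo '[{"sx": 0.001, "sz": 0.05}, {"sz": 0.04}, {"sz": 0.02}, {"sz": 0.01}, {}]' | python3 -m jog|grep -E "pos|rce"
echo '[{}, {}, {}, {}]' | python3 -m jog 0 60
echo '[{"sz": -0.03}, {"sz": -0.04}, {"sz": -0.03}, {}, {}]' | python3 -m jog|grep -E "pos|rce|wid"
```

```text
ee_pos: [0.5013, 0.2961, 0.1467]
wrist_force: [0.1, 0.2, 0.5]
grasp_force: 0.0
clock: 46.08
ee_pos: [0.5013, 0.2968, 0.1485]
ee_rot: [[-0.0, 1.0, 0.001], [1.0, 0.0, 0.001], [0.001, 0.001, -1.0]]
wrist_force: [-1.7, 0.0, 4.7]
width: 0.0517
grasp_force: 62.3
ee_pos: [0.5002, 0.2963, 0.2457]
wrist_force: [-0.2, 0.6, -3.1]
width: 0.0518
grasp_force: 64.8
```

```bash
echo '[{"sx": -0.02}, {"sx": -0.04}, {"sx": -0.06}, {"sx": -0.06}, {"sx": -0.06}]' | python3 -m jog | grep pos
echo '[{"sx": -0.06, "sy": -0.01}, {"sx": -0.06, "sy": -0.01}, {"sx": -0.06, "sy": -0.01}, {"sx": -0.06, "sy": -0.0095}, {"sx": -0.06}]' | python3 -m jog | grep pos
echo '[{"sx": -0.04}, {"sx": -0.03}, {"sx": -0.0095}, {}, {"sz": 0.05}]' | python3 -m jog | grep pos
echo '[{"sz": 0.04}, {"sz": 0.011}, {}, {}]' | python3 -m jog|grep -E "pos|rce"
echo '[{"sz": 0.003}, {"sz": 0.003}, {"sz": 0.001}, {}, {}]' | python3 -m jog|grep -E "pos|rce"
```

```text
ee_pos: [0.5, 0.054, 0.2457]
ee_pos: [0.4591, -0.2453, 0.2456]
ee_pos: [0.4635, -0.3237, 0.1995]
ee_pos: [0.4626, -0.3233, 0.1475]
wrist_force: [0.1, -0.5, -3.5]
grasp_force: 64.7
ee_pos: [0.4617, -0.3229, 0.1389]
wrist_force: [0.6, -0.5, -3.3]
grasp_force: 64.7
```

```bash
echo '[{"sz": 0.001}, {}]' | python3 -m jog|grep -E "pos|rce"
echo '[{"sz": 0.001}, {}]' | python3 -m jog|grep -E "pos|rce"
```

```text
ee_pos: [0.4616, -0.3228, 0.1378]
wrist_force: [-0.1, -0.5, -4.0]
grasp_force: 64.7
ee_pos: [0.4617, -0.323, 0.1375]
wrist_force: [-0.8, 1.3, 3.9]
grasp_force: 65.2
```

```bash
echo '[{}, {}, {}]' | python3 -m jog 0.085 60|grep -E "wid|force"
echo '[{"sz": -0.03}, {"sz": -0.05}, {"sz": -0.05}, {"sx": 0.04}, {"sx": 0.06}]' | python3 -m jog|grep -E "pos"
echo '[{"sx": 0.06, "sy": 0.01}, {"sx": 0.06, "sy": 0.01}, {"sx": 0.06, "sy": 0.01}, {"sx": 0.06, "sy": 0.008}, {"sx": 0.06}]' | python3 -m jog|grep -E "pos"
echo '[{"sx": 0.06}, {"sx": 0.06}, {"sx": 0.06}, {"sx": 0.06}, {"sx": 0.04}]' | python3 -m jog|grep -E "pos"
echo '[{"sx": 0.008}, {}, {}, {}]' | python3 -m jog|grep -E "pos"
```

```text
wrist_force: [0.6, 0.7, 0.4]
width: 0.0847
grasp_force: 0.0
ee_pos: [0.4624, -0.2236, 0.2679]
ee_pos: [0.5003, 0.079, 0.2671]
ee_pos: [0.4992, 0.3599, 0.2668]
ee_pos: [0.5, 0.3637, 0.267]
```

```bash
echo '[{"sx": 0.001, "sz": 0.05}, {"sz": 0.04}, {"sz": 0.02}, {"sz": 0.0105}, {}]' | python3 -m jog|grep -E "pos|rce"
echo '[{}, {}, {}, {}]' | python3 -m jog 0 60
echo '[{"sz": -0.03}, {"sz": -0.04}, {"sz": -0.03}, {}, {}]' | python3 -m jog|grep -E "pos|rce|wid"
```

```text
ee_pos: [0.4998, 0.3656, 0.1462]
wrist_force: [-0.6, 1.0, 0.1]
grasp_force: 0.0
clock: 54.08
ee_pos: [0.5, 0.3664, 0.1481]
ee_rot: [[-0.0, 1.0, 0.002], [1.0, 0.0, 0.001], [0.001, 0.002, -1.0]]
wrist_force: [-2.9, -1.0, 4.7]
width: 0.0544
grasp_force: 62.8
ee_pos: [0.4988, 0.3657, 0.2452]
wrist_force: [-0.8, -0.3, -3.0]
width: 0.055
grasp_force: 64.0
```

```bash
echo '[{"sx": -0.02}, {"sx": -0.04}, {"sx": -0.06}, {"sx": -0.06}, {"sx": -0.06}]' | python3 -m jog | grep pos
echo '[{"sx": -0.06}, {"sx": -0.06}, {"sx": -0.06}, {"sx": -0.06, "sy": 0.006}, {"sx": -0.06}]' | python3 -m jog | grep pos
echo '[{"sx": -0.04}, {"sx": -0.03}, {"sx": -0.0085}, {}, {"sz": 0.05}]' | python3 -m jog | grep pos
echo '[{"sz": 0.04}, {"sz": 0.011}, {}, {}]' | python3 -m jog|grep -E "pos|rce"
echo '[{"sz": 0.003}, {"sz": 0.003}, {"sz": 0.001}, {}, {}]' | python3 -m jog|grep -E "pos|rce"
echo '[{"sz": 0.001}, {}]' | python3 -m jog|grep -E "pos|rce"
```

```text
ee_pos: [0.4984, 0.1234, 0.2452]
ee_pos: [0.5044, -0.1764, 0.2452]
ee_pos: [0.5077, -0.2528, 0.199]
ee_pos: [0.5066, -0.2526, 0.1469]
wrist_force: [0.4, -0.5, -2.1]
grasp_force: 64.1
ee_pos: [0.5057, -0.2525, 0.1384]
wrist_force: [-0.0, 0.6, -2.1]
grasp_force: 64.1
ee_pos: [0.5056, -0.2524, 0.1373]
wrist_force: [-0.1, 0.5, -1.3]
grasp_force: 64.1
```

```bash
echo '[{"sz": 0.001}, {}]' | python3 -m jog|grep -E "pos|rce"
echo '[{}, {}, {}]' | python3 -m jog 0.085 60|grep -E "wid|force"
echo '[{"sz": -0.03}, {"sz": -0.06}, {"sz": -0.06}, {"sz": -0.06}, {"sz": -0.06}]' | python3 -m jog|grep -E "pos"
echo '[{"sx": -0.045, "sy": -0.03}, {"sx": -0.045, "sy": -0.03}, {}, {}]' | python3 -m jog|grep -E "pos"
python3 look.py w5 shaker:.005 tin:.005 jar:.005
```

```text
ee_pos: [0.5056, -0.2525, 0.1371]
wrist_force: [-1.8, -0.2, 3.9]
grasp_force: 64.6
wrist_force: [-0.6, 0.2, 0.5]
width: 0.0854
grasp_force: 0.0
ee_pos: [0.5053, -0.2521, 0.4084]
ee_pos: [0.4455, -0.3421, 0.4061]
[ 0.4455 -0.3421  0.4061] [[0.001, 1.0, -0.0], [1.0, -0.001, 0.001], [0.001, -0.0, -1.0]] [[1.0, -0.002, -0.001, 0.446], [-0.002, -0.954, -0.3, -0.266], [-0.0, 0.3, -0.954, 0.477], [0.0, 0.0, 0.0, 1.0]] 65.60022227822762 315.0039139064894 196.61753999612694
shaker [ 91. 354.] [ 0.5016 -0.2549] 0.67
tin [185. 351.] [ 0.5016 -0.3963] 0.94
jar [141. 325.] [ 0.4603 -0.3268] 0.91
```

View pics/w5.png

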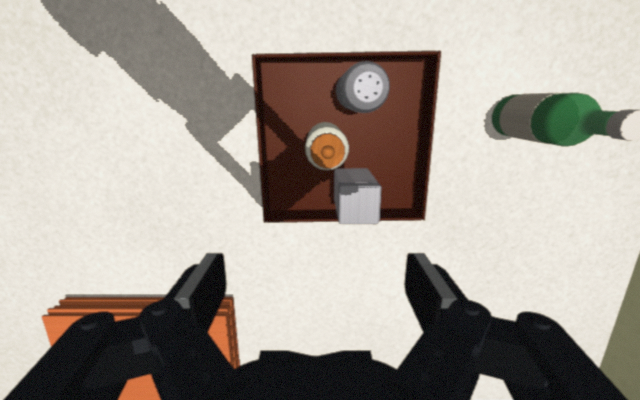

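The crate looks as it did at the start: shaker top (369,86), jar knob (327,152), tin (359,203), all upright and within about 3 mm. Handing in.

```bash
python3 -c "
from plant import ctrl
print(ctrl.close_job())"
```

```text
the job is handed in; nothing more can be done
None
```

The job is handed in: by camera, the ring stands about 2 mm off the turntable's centre and the shaker, tin and jar are upright in the crate within about 3 mm of where they started; the judge returned no verdict.

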